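# Shut the propped hopper guard

### The arm

A 6-joint arm with a two-finger parallel gripper is mounted at the origin on the work surface. World frame = base frame: x ahead of the robot, y to its left, z up, the work surface at z = 0. Lengths are in m, angles in rad, forces in N, time in s.
With the tool pointing down it reaches from about 0.25 to 0.8 m from the base axis. Payload 3.9 kg.
Tool frame: the origin (TCP) lies at the very end of the fingers, on their centre line; the grasp point (between the pads) lies 19 mm behind it; z points along the fingers, y is the direction in which the jaws open and shut (so a half turn about z gives the same grasp; the last joint's range is limited). The gripper opens to 85 mm and grips with 20 to 120 N. Pads are 22 mm wide; open, the fingers measure 114 mm over their backs; the gripper's body (76 mm by 85 mm) begins 54 mm behind the grasp point. The pads swing forward as they close: fully open they stand 13 mm farther back than shut.
Start: joints at [1.142, 0.26, -0.138, 1.173, 0, 1.571], TCP at [0.218, 0.477, 0.231] pointing down, gripper open.
Joint ranges: [-2.78, 2.78], [-0.83, 1.72], [-1.28, 1.37], [-1.9, 2.12], [-1.57, 1.48], [-3.14, 3.14]. Speed limits (rad/s): [2.57, 2.57, 3.14, 3.14, 3.14, 3.14].

### API

Orientations are given as a unit quaternion [w, x, y, z].
In Python, from bench import arm gives the robot as it stands.
- The arm moves only by the shell command python3 -m inch 'ROWS' [FORCE]. ROWS is text: rows parted by semicolons, each of 7 numbers parted by spaces: the shift along the tool's x, y, z in m, then the turn, a rotation vector about the tool's x, y, z in degrees, then the gripper command: -1 is fully open, 1 is shut, values between are in proportion. A call has exactly 5 rows; each row shifts and turns the commanded pose from where the row before left it, along the tool's axes as they then stand; what a row does not reach is not made up. A row lasts 1/12 s, in which the tool goes at most 41.7 mm and 7.16 degrees, less where a joint would pass 70% of its speed; a pose out of reach is approached as far as the arm can. A call with a gripper value outside its range is refused whole. The fingers move at their own pace and stop on an object; FORCE is the grip in N (left out, the last holds). Time passes only in rows, so rows that do not move let the fingers close, or fill a call up. It gives the time, the measured TCP pose, the force and the opening at its end, in the units of the state.
- arm.state(): the state, without advancing time (a new reading comes with each control period).
- arm.snapshot(name): name is "side" or "top"; returns a dict with "image" (384x512x3 uint8, blue, green, red), "range_z" (384x512 float32, m along the optical axis (not along the pixel's ray), 0 where there is no reading), "vfov" (degrees; the focal length in pixels is half the picture's height over the tangent of half this angle, whatever the lens; pixels are square), "cx", "cy" (the principal point, pixels), "extrinsics" (4x4, takes a point from camera to world coordinates). Camera axes: x right, y up, looking along -z (the intrinsics and any distortion apply to the point x, -y, -z); pixel columns grow to the right and rows downward; lengths in m; the calibration is good to about 2 mm. A picture is of the moment at which its call begins.
- arm.finish_job(): hands the job in, once; it reports no verdict.
The state is a dict: "t": time; "qpos": joint angles; "joint_velocities": joint speeds; "effort": joint torques, N m; "eef_pos": TCP position; "eef_rot": TCP orientation; "ft_force": force on the tool from outside, world axes, zero at the start; "ft_torque": the same for the moment, N m; "grip_width": finger opening in m.
Only numpy, scipy, OpenCV 4.12 (cv2) and the standard library are available. Lean on these libraries where they do the work, as an engineer would, in place of code of your own. Each camera call takes 0.05 s, during which the arm holds its last target.

### The job

Two steel hopper tubs of the filling machine stand on the service bench; one guard grille is already shut, the other is still propped up on its ratchet. Take the propped guard by its blue handle, lift it through the remaining notches and past the last one until the pawl with the red weight tips outwards and lets go, then lower the guard fully shut without letting it drop, and let go of it.

Things in the scene. Friction and masses are not known exactly. Their poses are not given: they have to be found in the camera images.
- guard (a joint): Opening (rad) of the propped guard, a steel grille 165 x 170 mm, 0.4-0.8 kg, hinged on its tub's far top edge. 0 = shut and level, positive = raised, hard stop 1.26. A ratchet with notches at 0.35, 0.52, 0.70, 0.87 stops it going down; it starts in one of the first three. The pawl clicks by itself on the way up and tips out at about 1.12: raise to 1.2. Then it moves down freely; let go, it falls.
- guard_handle (a point): Centre of the propped guard's handle: round blue bar, 14 mm thick, 110 mm long, parallel to the hinge and 215 mm from its axis, in the grille's plane, on two stalks 100 mm apart, 43 mm clear of the grille's free edge. Axes turn with the guard: y along the bar, x along the grille to the hinge. The other tub, 170 x 180 x 106 mm too, has the same handle on its shut guard.
- guard_hinge (a point): Middle of the propped guard's hinge axis, 115 mm above the bench, fixed to the tub. Axes: z up, y along the hinge, x level, from handle side to hinge side. At opening a the handle is 215 mm x cos(a) along -x and 215 mm x sin(a) up from here. The tub's near wall is 165 mm along -x. Ratchet plate and pawl are on the tub's +y side, 90 to 132 mm from here.
- pawl (a joint): Swing (rad) of the ratchet's brass pawl with its red weight (22 mm across) on the tub's +y side: 0 = leaning in (holding), about 0.15 for a moment at each click, 0.7 = tipped out towards the handle side (free). Once past 0.35 it falls to 0.7 and stays there; the guard itself pushes it back to 0 as it comes down to its last 10 degrees.

How it is judged:
On the way:
1. the guard has been lifted past its last notch (beyond 57 degrees) and the pawl has tipped out (beyond 0.5 rad) (value of joint guard above 1 rad and value of joint pawl above 0.5 rad), for 0.05 s.
At the end, for the whole second after the job is handed in: The guard that was propped is shut (opening angle under 0.06 rad, 13 mm at the handle) and at rest, and its pawl leans in again (under 0.2 rad) (value of joint guard below 0.06 rad and value of joint pawl below 0.2 rad and velocity of joint guard between -0.1 and 0.1 rad/s); the robot touches nothing.
It fails at once if the guard dropped: it fell faster than 2 rad/s (0.43 m/s at the handle) in its last 17 degrees (value of joint guard below 0.3 rad and velocity of joint guard below -2 rad/s).
It also fails if it takes over 35 s, if anything falls off the work surface, if the arm or the gripper's body presses on something with over 40 N, if the wrist force passes 120 N, or if a joint passes its speed limit or range.

## Working session

There is one attempt and no reset: what is moved stays moved. The work goes in short steps, Python scripts to look and compute and a shell command to move; the robot and the scene stay as the last step left them, time stands still between calls to the robot, and variables do not carry over. Pictures are saved under pics/ and viewed, and the job is handed in when it is done.

```bash
ls; mkdir -p pics; python3 - <<'E'
from bench import arm
import cv2,numpy as np
s=arm.state(); print({k:np.round(v,3) for k,v in s.items()})
for n in("side","top"):
    d=arm.snapshot(n); cv2.imwrite(f"pics/{n}0.png",d["image"]); np.savez(f"{n}0.npz",**d)
    print(n,d["vfov"],d["cx"],d["cy"],np.round(d["extrinsics"],3),[k for k in d])
E
```

```text
pics
{'t': np.float64(0.0), 'qpos': array([ 1.142,  0.261, -0.139,  1.173,  0.   ,  1.571]), 'joint_velocities': array([ 0.001,  0.   ,  0.002, -0.002,  0.001,  0.   ]), 'effort': array([ 1.0000e-03, -4.0567e+01,  2.5392e+01,  1.9000e-02,  0.0000e+00,
       -0.0000e+00]), 'eef_pos': array([0.218, 0.477, 0.23 ]), 'eef_rot': array([-0.   ,  0.213,  0.977, -0.001]), 'ft_force': array([ 0.003,  0.127, -0.251]), 'ft_torque': array([ 0.008, -0.021,  0.012]), 'grip_width': np.float64(0.085)}
side 46.40729414963357 253.907569176652 185.5618889993873 [[-0.994  0.088 -0.06   0.528]
 [-0.106 -0.758  0.643  0.622]
 [ 0.011  0.646  0.763  0.888]
 [ 0.     0.     0.     1.   ]] ['image', 'range_z', 'vfov', 'cx', 'cy', 'extrinsics']
top 50.3462523508832 257.3699398322938 200.14744393664625 [[-0.015  0.982 -0.19   0.444]
 [-1.    -0.018 -0.012 -0.047]
 [-0.015  0.189  0.982  0.918]
 [ 0.     0.     0.     1.   ]] ['image', 'range_z', 'vfov', 'cx', 'cy', 'extrinsics']
```

View pics/side0.png

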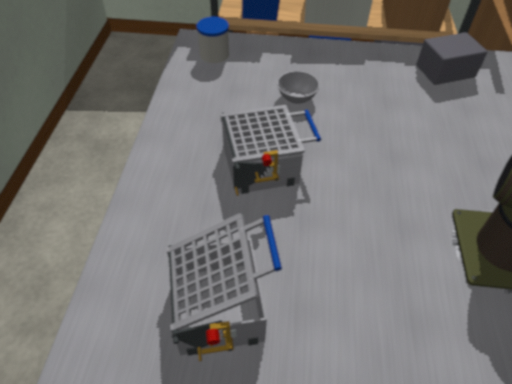

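View pics/top0.png

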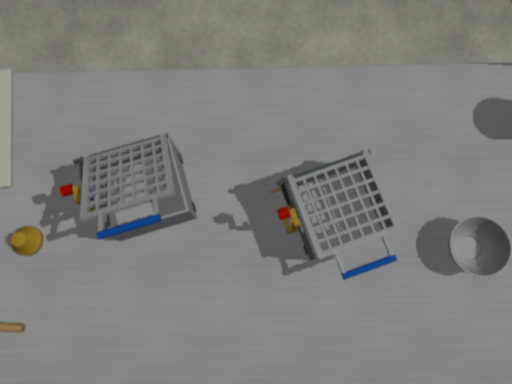

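The propped guard is the left tub in the top view, with its handle at about (98,235)-(160,217). In the side view it is the lower tub, handle (267,217)-(278,268).

```bash
cat >h.py <<'E'
import numpy as np,cv2
def load(n): return dict(np.load(n))
def cloud(d):
    H,W=d["range_z"].shape; f=H/2/np.tan(np.radians(float(d["vfov"]))/2)
    v,u=np.mgrid[0:H,0:W]; z=d["range_z"]
    P=np.stack([(u-d["cx"])/f*z,-(v-d["cy"])/f*z,-z],-1)
    E=d["extrinsics"]; return P@E[:3,:3].T+E[:3,3]
def mask(d,c):
    h=cv2.cvtColor(d["image"],cv2.COLOR_BGR2HSV)
    if c=="blue": return (cv2.inRange(h,(105,150,60),(130,255,255))>0)
    return (cv2.inRange(h,(0,180,80),(6,255,255))>0)|(cv2.inRange(h,(174,180,80),(180,255,255))>0)
def blobs(d,c,mn=20):
    m=mask(d,c); n,l,st,ce=cv2.connectedComponentsWithStats(m.astype(np.uint8))
    return [(l==i) for i in range(1,n) if st[i,4]>=mn]
E
python3 - <<'E'
from h import *
np.set_printoptions(precision=4,suppress=True)
for n in("top","side"):
    d=load(n+"0.npz"); P=cloud(d)
    for c in("blue","red"):
        for b in blobs(d,c):
            p=P[b]; p=p[d["range_z"][b]>0]
            md=np.median(p,0); v=np.linalg.svd(p-md,full_matrices=False)[2][0]; t=(p-md)@v
            t0,t1=np.percentile(t,[1,99]); v2,u2=np.nonzero(b)
            print(n,c,len(p),"px",u2.mean(),v2.mean(),"med",md,"dir",v,"ends",md+t0*v,md+t1*v,t1-t0)
    # bench height
    print("bench z",np.median(P[300:340,300:400,2]))
E
```

```text
top blue 461 px 128.44034707158352 226.30368763557485 med [0.5366 0.183  0.2259] dir [-0.2578  0.9654 -0.04  ] ends [0.5505 0.1307 0.228 ] [0.5228 0.2346 0.2237] 0.10763445992205442
top blue 298 px 368.85714285714283 266.50830564784053 med [ 0.4652 -0.2497  0.1203] dir [-0.3214  0.947   0.0012] ends [ 0.4822 -0.2998  0.1202] [ 0.4483 -0.1998  0.1203] 0.1055400475821327
top red 108 px 65.87037037037037 189.75 med [0.6186 0.3315 0.1523] dir [-0.4786  0.8716  0.1066] ends [0.6238 0.3221 0.1512] [0.6138 0.3404 0.1534] 0.020893139611150635
top red 99 px 283.48514851485146 212.69306930693068 med [ 0.5662 -0.0866  0.1536] dir [ 0.1162  0.9929 -0.0258] ends [ 0.5649 -0.0976  0.1539] [ 0.5674 -0.0765  0.1534] 0.021242883960325552
bench z -0.0009191777371480581
side blue 611 px 260.25448613376835 8.717781402936378 med [ 0.6945 -1.3103 -0.151 ] dir [-0.997   0.0007  0.0774] ends [ 0.769  -1.3103 -0.1568] [ 0.6207 -1.3102 -0.1453] 0.14875904375025956
side blue 476 px 212.0985324947589 25.89517819706499 med [ 0.7972 -0.6904  0.1121] dir [-0.1685  0.9062  0.3879] ends [ 0.9003 -1.2448 -0.1252] [ 0.7904 -0.6542  0.1276] 0.6518205931292863
side blue 104 px 311.6952380952381 124.2 med [ 0.4662 -0.244   0.1216] dir [-0.3172  0.9483 -0.0053] ends [ 0.4832 -0.2949  0.1218] [ 0.4496 -0.1944  0.1213] 0.10594890901064119
side blue 313 px 271.415873015873 242.1079365079365 med [0.5363 0.1903 0.228 ] dir [-0.2729  0.962  -0.0081] ends [0.5518 0.1359 0.2285] [0.5225 0.2389 0.2276] 0.10711417157481595
side red 54 px 266.5740740740741 158.37037037037038 med [ 0.5667 -0.0798  0.1542] dir [-0.2827 -0.9508 -0.1267] ends [ 0.569  -0.0722  0.1552] [ 0.5623 -0.0947  0.1522] 0.02360237738505519
side red 150 px 211.94 335.48 med [0.6213 0.3381 0.1537] dir [-0.6776  0.7166  0.1651] ends [0.63   0.3288 0.1516] [0.6143 0.3454 0.1554] 0.023173557627811682
bench z 9.82804490134992e-05
```

```bash
cat >>h.py <<'E'
from scipy.spatial.transform import Rotation as R
YAW=np.radians(15.4); XH=np.array([np.cos(YAW),np.sin(YAW),0]); YH=np.array([-np.sin(YAW),np.cos(YAW),0]); ZH=np.array([0,0,1.])
BAR0=np.array([.537,.183,.221]); HINGE=BAR0+.215*np.cos(.52)*XH; HINGE[2]=.115
TILT=np.radians(14)
def want():
    z=np.sin(TILT)*XH-np.cos(TILT)*ZH; x=YH; return R.from_matrix(np.stack([x,np.cross(z,x),z],1))
def handle(a): return HINGE-.215*np.cos(a)*XH+.215*np.sin(a)*ZH
def cur(s):
    q=s["eef_rot"]; return np.array(s["eef_pos"]),R.from_quat([q[1],q[2],q[3],q[0]])
def rel(s,P):
    p,r=cur(s); np.set_printoptions(precision=4,suppress=True)
    print("t",round(float(s["t"]),2),"tcp",p,"F",np.array(s["ft_force"]),"w",s["grip_width"],"q",np.array(s["qpos"]))
    print(" shift tool mm",r.inv().apply(P-p)*1000,"turn deg",np.degrees((r.inv()*want()).as_rotvec()))
E
python3 -m inch '0 0 -0.01 0 0 6.2 0.3; 0 0 -0.01 0 0 6.2 -0.2; 0 0 -0.01 0 0 6.2 -0.2; 0 0 -0.01 0 0 6.2 -0.2; 0 0 -0.02 0 0 6.2 -0.2'
python3 -m inch '0 0 -0.01 0 0 6.2 -0.2; 0 0 -0.01 0 0 6.2 -0.2; 0 0 -0.01 0 0 6.2 -0.2; 0 0 0 -7 0 0 -0.2; 0 0 0 -7 0 0 -0.2'
python3 - <<'E'
from bench import arm
from h import *
s=arm.state(); z=want().as_matrix()[:,2]; print(HINGE)
rel(s,BAR0+(.019-.10)*z)
E
```

```text
t: 0.52
eef_pos: [0.2177, 0.4761, 0.2897]
eef_rot: [0.0, 0.468, 0.883, -0.002]
ft_force: [-1.1, 0.5, -0.7]
grip_width: 0.0511
t: 0.93
eef_pos: [0.2204, 0.4788, 0.3218]
eef_rot: [0.075, 0.6, 0.79, 0.1]
ft_force: [-1.3, 0.4, -0.4]
grip_width: 0.0514
[0.716882   0.23254776 0.115     ]
t 0.93 tcp [0.2204 0.4788 0.3218] F [-1.3172  0.4028 -0.4029] w 0.0514252575662905 q [ 1.2653  0.1286 -0.1008  1.2013 -0.2079  2.5491]
 shift tool mm [-370.0807  193.953    71.884 ] turn deg [ 0.3317 -0.1456  0.1865]
```

```bash

python3 -m inch '-0.03 0.016 0.004 0 0 0 0.1; -0.03 0.016 0.004 0 0 0 0.1; -0.03 0.016 0.004 0 0 0 0.1; -0.03 0.016 0.004 0 0 0 0.1; -0.03 0.016 0.004 0 0 0 0.1' >/dev/null
python3 -m inch '-0.03 0.016 0.004 0 0 0 0.1; -0.03 0.016 0.004 0 0 0 0.1; -0.03 0.016 0.004 0 0 0 0.1; -0.03 0.016 0.004 0 0 0 0.1; -0.03 0.016 0.004 0 0 0 0.1' >/dev/null
python3 -m inch '-0.03 0.016 0.004 0 0 0 0.1; -0.02 0.01 0.004 0 0 0 0.1; 0 0 0 0 0 0 0.1; 0 0 0 0 0 0 0.1; 0 0 0 0 0 0 0.1' 
python3 - <<'E'
from bench import arm
from h import *
s=arm.state(); z=want().as_matrix()[:,2]
rel(s,BAR0+(.019-.10)*z)
for n in("side","top"):
    d=arm.snapshot(n); cv2.imwrite(f"pics/{n}1.png",d["image"]); np.savez(f"{n}1.npz",**d)
i=np.hstack([cv2.imread("pics/side1.png")[150:380,100:360],cv2.imread("pics/top1.png")[80:310,0:260]]); cv2.imwrite("pics/c1.png",cv2.resize(i,(780,345)))
E
```

```text
t: 2.18
eef_pos: [0.4979, 0.1932, 0.3192]
eef_rot: [0.073, 0.599, 0.792, 0.097]
ft_force: [-0.6, -0.3, 0.4]
grip_width: 0.0385
t 2.18 tcp [0.4979 0.1932 0.3192] F [-0.6076 -0.3211  0.4465] w 0.038462253692523075 q [ 0.3857  0.0699 -0.1793  1.0801 -0.026   1.6771]
 shift tool mm [-20.2936  10.0848  22.6831] turn deg [-0.0856 -0.1184  0.4102]
```

View pics/c1.png

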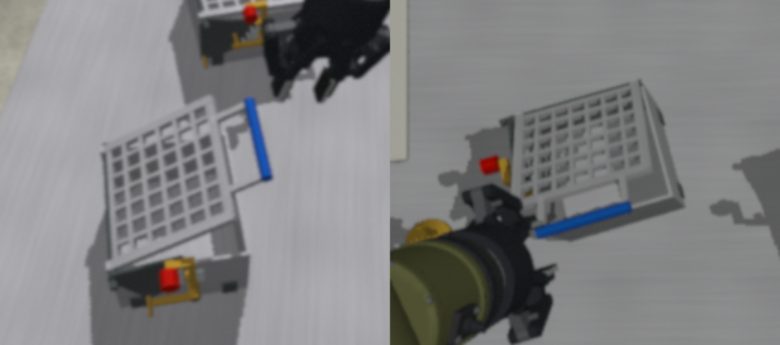

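Both views show the open fingers above and in front of the blue bar, which is still in place. I'll close the last offset and check before descending.

```bash

python3 -m inch '-0.01 0.005 0.01 0 0 0.2 0.1; -0.01 0.005 0.012 0 0 0.2 0.1; 0 0 0.02 0 0 0 0.1; 0 0 0.02 0 0 0 0.1; 0 0 0 0 0 0 0.1' 
python3 - <<'E'
from bench import arm
from h import *
s=arm.state(); z=want().as_matrix()[:,2]
rel(s,BAR0+(.019)*z)
for n in("side","top"):
    d=arm.snapshot(n); cv2.imwrite(f"pics/{n}2.png",d["image"]); np.savez(f"{n}2.npz",**d)
i=np.hstack([cv2.imread("pics/side2.png")[150:380,100:360],cv2.imread("pics/top2.png")[80:310,0:260]]); cv2.imwrite("pics/c2.png",cv2.resize(i,(780,345)))
E
```

```text
t: 2.7
eef_pos: [0.5258, 0.1801, 0.2573]
eef_rot: [0.071, 0.601, 0.79, 0.094]
ft_force: [0.1, 0.1, -0.3]
grip_width: 0.0385
t 2.7 tcp [0.5258 0.1801 0.2573] F [ 0.0532  0.0769 -0.261 ] w 0.0384717636513186 q [ 0.3387  0.1295 -0.2703  0.9343 -0.0151  1.6375]
 shift tool mm [-0.255   2.86   57.0145] turn deg [-0.4112 -0.0765  0.0705]
```

View pics/c2.png

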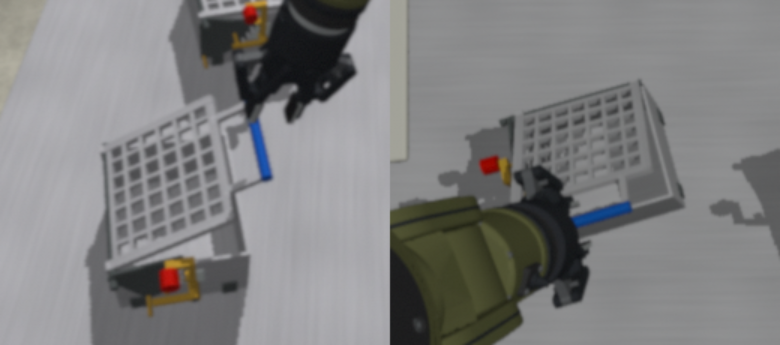

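The jaws straddle the bar line in both views. Now I'll descend and grip.

```bash

python3 -m inch '0 0.003 0.015 0 0 0 0.1; 0 0 0.015 0 0 0 0.1; 0 0 0.015 0 0 0 0.1; 0 0 0.012 0 0 0 0.1; 0 0 0 0 0 0 0.1' 
python3 - <<'E'
from bench import arm
from h import *
s=arm.state(); z=want().as_matrix()[:,2]
rel(s,BAR0+(.019)*z)
for n in("side",):
    d=arm.snapshot(n); cv2.imwrite(f"pics/{n}3.png",cv2.resize(d["image"][150:380,100:360],(780,690))[:600])
E
```

```text
t: 3.22
eef_pos: [0.5432, 0.1852, 0.2064]
eef_rot: [0.073, 0.601, 0.79, 0.097]
ft_force: [-0.7, 0.4, 0.0]
grip_width: 0.0388
t 3.22 tcp [0.5432 0.1852 0.2064] F [-0.7191  0.3706  0.0395] w 0.038834213807100115 q [ 0.3367  0.1843 -0.3409  0.8037 -0.0146  1.6358]
 shift tool mm [-0.4856 -2.843   3.1975] turn deg [-0.1121 -0.0989  0.058 ]
```

View pics/side3.png

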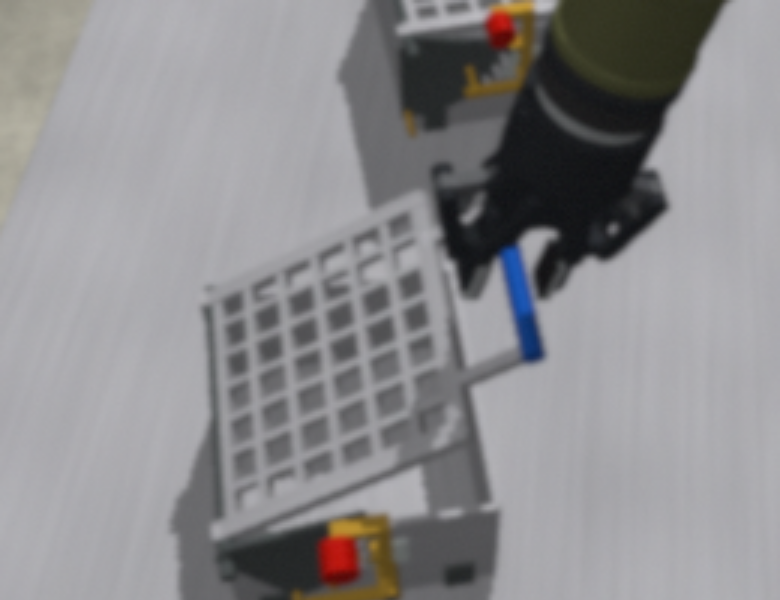

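The bar runs between the fingers at about (510,270), and the finger tips reach below it. Closing now.

```bash

python3 -m inch '0 -0.002 0.003 0 0 0 0.4; 0 0 0 0 0 0 0.7; 0 0 0 0 0 0 1; 0 0 0 0 0 0 1; 0 0 0 0 0 0 1' 40
python3 -m inch '0 0 0 0 0 0 1; 0 0 0 0 0 0 1; 0 0 0 0 0 0 1; 0 0 0 0 0 0 1; 0 0 0 0 0 0 1'
python3 - <<'E'
from bench import arm
from h import *
s=arm.state(); z=want().as_matrix()[:,2]
rel(s,BAR0+(.019)*z)
p,r=cur(s)
# arc in tool axes from .52 to angle list
pr=None
for a in [.52,.6,.7,.8,.9,1.0,1.1,1.2]:
    h=want().inv().apply(handle(a)); 
    if pr is not None: print(a,(h-pr)*1000)
    pr=h
E
```

```text
t: 3.68
eef_pos: [0.5415, 0.1847, 0.2046]
eef_rot: [0.073, 0.601, 0.79, 0.097]
ft_force: [-6.2, -0.5, 4.5]
grip_width: 0.0124
t: 4.1
eef_pos: [0.5415, 0.1847, 0.2046]
eef_rot: [0.073, 0.601, 0.79, 0.097]
ft_force: [-5.7, -1.2, 4.5]
grip_width: 0.0123
t 4.1 tcp [0.5415 0.1847 0.2046] F [-5.7248 -1.2292  4.5491] w 0.012318561905349587 q [ 0.3366  0.1819 -0.349   0.7971 -0.0141  1.6359]
 shift tool mm [-0.4289 -0.6967  1.9531] turn deg [-0.063  -0.129   0.0393]
0.6 [  0.      12.3872 -11.9264]
0.7 [  0.      16.7587 -13.454 ]
0.8 [ -0.      18.0181 -11.7137]
0.9 [ 0.     19.0976 -9.8564]
1.0 [-0.     19.9861 -7.9006]
1.1 [-0.     20.675  -5.8658]
1.2 [ 0.     21.1574 -3.7725]
```

Gripped: opening is 12.3 mm on the 14 mm bar, and the force is small. Starting the lift along the arc.

```bash

python3 -m inch '0 0.006 -0.006 0 0 0 1; 0 0.0064 -0.006 0 0 0 1; 0 0.0083 -0.0068 0 0 0 1; 0 0.0084 -0.0067 0 0 0 1; 0 0 0 0 0 0 1'
python3 - <<'E'
from bench import arm
from h import *
s=arm.state(); z=want().as_matrix()[:,2]
rel(s,handle(.7)+(.019)*z)
for n in("side",):
    d=arm.snapshot(n); cv2.imwrite(f"pics/{n}4.png",cv2.resize(d["image"][150:380,100:360],(780,690))[:600])
E
```

```text
t: 4.52
eef_pos: [0.5627, 0.1907, 0.2374]
eef_rot: [0.072, 0.601, 0.79, 0.097]
ft_force: [-11.2, -1.7, 5.0]
grip_width: 0.0125
t 4.52 tcp [0.5627 0.1907 0.2374] F [-11.1998  -1.6556   4.9834] w 0.012533903170811779 q [ 0.3336  0.2013 -0.2346  0.8939 -0.0127  1.6331]
 shift tool mm [-0.6119 -0.6079  2.2666] turn deg [-0.1737 -0.1582  0.0393]
```

View pics/side4.png

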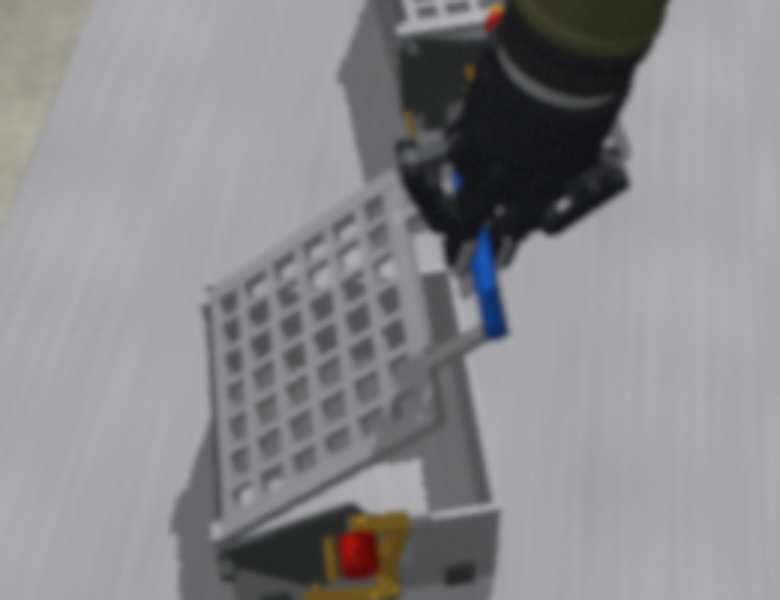

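The guard has risen with the grip. The force is only a mild radial push (~11 N), so I'll bias the path outward by 1.5 mm and continue.

```bash

python3 -m inch '0 0.0085 -0.0065 0 0 0 1; 0 0.009 -0.0065 0 0 0 1; 0 0.0094 -0.0052 0 0 0 1; 0 0.0095 -0.005 0 0 0 1; 0 0 0 0 0 0 1'
python3 - <<'E'
from bench import arm
from h import *
s=arm.state(); z=want().as_matrix()[:,2]
rel(s,handle(.9)+(.019)*z)
E
python3 -m inch '0 0.0099 -0.0041 0 0 0 1; 0 0.01 -0.004 0 0 0 1; 0 0.0102 -0.0031 0 0 0 1; 0 0.0103 -0.003 0 0 0 1; 0 0 0 0 0 0 1'
python3 - <<'E'
from bench import arm
from h import *
s=arm.state(); z=want().as_matrix()[:,2]
rel(s,handle(1.1)+(.019)*z)
for n in("side","top"):
    d=arm.snapshot(n); cv2.imwrite(f"pics/{n}5.png",d["image"]); np.savez(f"{n}5.npz",**d)
i=np.hstack([cv2.imread("pics/side5.png")[150:380,100:360],cv2.imread("pics/top5.png")[80:310,0:260]]); cv2.imwrite("pics/c5.png",cv2.resize(i,(780,345)))
E
```

```text
t: 4.98
eef_pos: [0.5935, 0.1994, 0.2699]
eef_rot: [0.073, 0.601, 0.79, 0.099]
ft_force: [-8.2, -0.0, 6.2]
grip_width: 0.0125
t 4.98 tcp [0.5935 0.1994 0.2699] F [-8.2055 -0.0215  6.1536] w 0.012507091150059789 q [ 0.3302  0.2396 -0.0996  0.9857 -0.0117  1.6297]
 shift tool mm [-0.8727 -2.4322  4.4989] turn deg [ 0.1028 -0.1883  0.0396]
t: 5.4
eef_pos: [0.629, 0.2096, 0.2947]
eef_rot: [0.074, 0.601, 0.79, 0.1]
ft_force: [-6.8, -0.0, 7.4]
grip_width: 0.0126
t 5.4 tcp [0.629  0.2096 0.2947] F [-6.8437 -0.0371  7.3856] w 0.012567222594682714 q [ 0.3266  0.2959  0.0415  1.0671 -0.0104  1.626 ]
 shift tool mm [-1.1947 -3.6253  5.7735] turn deg [ 0.295  -0.2244  0.0474]
```

View pics/c5.png

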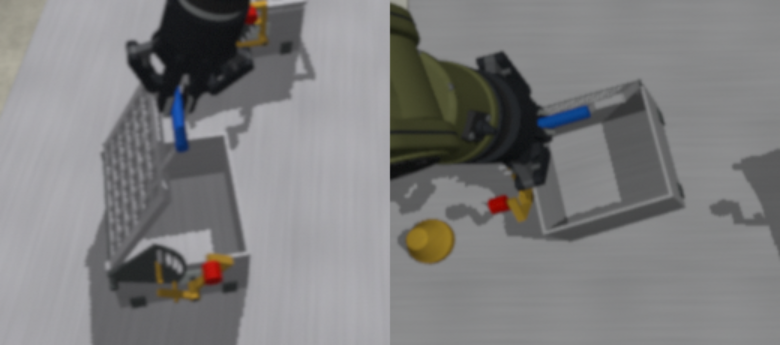

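The red weight has swung out toward the handle side (side crop, (210,270)). I'll raise a little further and measure the pawl angle.

```bash

python3 -m inch '0 0.007 -0.0016 0 0 0 1; 0 0.007 -0.0014 0 0 0 1; 0 0 0 0 0 0 1; 0 0 0 0 0 0 1; 0 0 0 0 0 0 1'
python3 - <<'E'
from bench import arm
from h import *
s=arm.state(); z=want().as_matrix()[:,2]
rel(s,handle(1.17)+(.019)*z)
for n in("side","top"):
    d=arm.snapshot(n); np.savez(f"{n}6.npz",**d); cv2.imwrite(f"pics/{n}6.png",cv2.resize(d["image"][150:380,100:360],(780,690))[:600])
    M=np.stack([XH,YH,ZH])
    for f in (n+"0.npz",n+"6.npz"):
        e=load(f);P=cloud(e)
        for b in blobs(e,"red"):
            md=np.median(P[b],0)
            if md[1]>.1: print(n,f,"red in hinge frame",M@(md-HINGE))
        for b in blobs(e,"blue"):
            md=np.median(P[b],0)
            if md[1]>.05: 
                h=M@(md-HINGE); print(n,f,"blue hinge frame",h,"ang",np.arctan2(h[2],-h[0]),np.hypot(h[0],h[2]))
E
```

```text
t: 5.92
eef_pos: [0.6398, 0.2126, 0.2995]
eef_rot: [0.073, 0.601, 0.79, 0.099]
ft_force: [-4.3, 2.2, 4.2]
grip_width: 0.0128
t 5.92 tcp [0.6398 0.2126 0.2995] F [-4.3083  2.1563  4.1831] w 0.01279843465578026 q [ 0.3255  0.3172  0.0854  1.0922 -0.01    1.6247]
 shift tool mm [-1.2084 -0.8954  4.879 ] turn deg [ 0.1463 -0.2227  0.0597]
side side0.npz red in hinge frame [-0.0641  0.1271  0.0387]
side side0.npz blue hinge frame [-0.1852  0.008   0.1131] ang 0.5481535073557322 0.21694681917629025
side side6.npz red in hinge frame [-0.1191  0.1284  0.0388]
side side6.npz blue hinge frame [-0.084   0.0258  0.204 ] ang 1.180186714795279 0.22062622795444928
top top0.npz red in hinge frame [-0.0684  0.1215  0.0373]
top top0.npz blue hinge frame [-0.187   0.0001  0.1109] ang 0.535102912314247 0.2173985343277487
top top6.npz red in hinge frame [-0.122   0.1203  0.0373]
top top6.npz blue hinge frame [-0.0855 -0.0292  0.2024] ang 1.171234068139248 0.21969359638828995
```

View pics/side6.png

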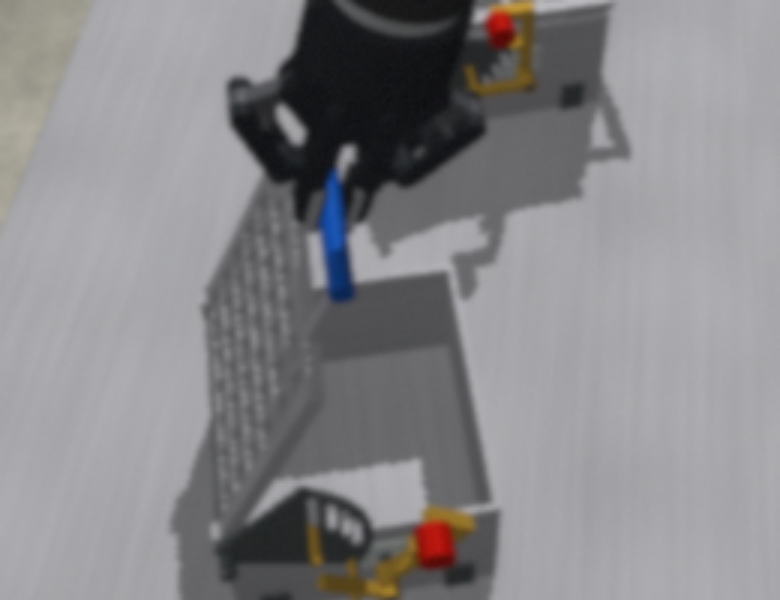

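The weight moved 55 mm outward at the same height, so the pawl is fully tipped (≈0.7 rad) with the guard at about 1.16 rad. Computing the way down.

```bash
python3 - <<'E'
from h import *
A=np.arange(1.16,-.03,-.05)
H=np.array([want().inv().apply(handle(a)) for a in A])
for a,d in zip(A[1:],np.diff(H,axis=0)*1000): print(round(a,2),np.round(d[1:],1))
E
```

```text
1.11 [-10.6   2. ]
1.06 [-10.4   2.6]
1.01 [-10.3   3.1]
0.96 [-10.1   3.6]
0.91 [-9.9  4.1]
0.86 [-9.7  4.6]
0.81 [-9.5  5.1]
0.76 [-9.2  5.5]
0.71 [-8.9  6. ]
0.66 [-8.6  6.4]
0.61 [-8.3  6.9]
0.56 [-7.9  7.3]
0.51 [-7.6  7.6]
0.46 [-7.2  8. ]
0.41 [-6.8  8.4]
0.36 [-6.3  8.7]
0.31 [-5.9  9. ]
0.26 [-5.4  9.3]
0.21 [-5.   9.5]
0.16 [-4.5  9.8]
0.11 [-4. 10.]
0.06 [-3.5 10.2]
0.01 [-3.  10.3]
```

```bash

python3 -m inch '0 -0.0106 0.002 0 0 0 1; 0 -0.0104 0.0026 0 0 0 1; 0 -0.0103 0.0031 0 0 0 1; 0 -0.0101 0.0036 0 0 0 1; 0 -0.0099 0.0041 0 0 0 1'
python3 -m inch '0 -0.0097 0.0046 0 0 0 1; 0 -0.0095 0.0051 0 0 0 1; 0 -0.0092 0.0055 0 0 0 1; 0 -0.0089 0.006 0 0 0 1; 0 0 0 0 0 0 1'
python3 - <<'E'
from bench import arm
from h import *
s=arm.state(); z=want().as_matrix()[:,2]
rel(s,handle(.71)+(.019)*z)
M=np.stack([XH,YH,ZH])
for n in("side","top"):
    d=arm.snapshot(n); np.savez(f"{n}7.npz",**d); cv2.imwrite(f"pics/{n}7.png",cv2.resize(d["image"][150:380,100:360],(780,690))[:600])
    P=cloud(d)
    for c in("red","blue"):
        for b in blobs(d,c):
            h=M@(np.median(P[b],0)-HINGE)
            if abs(h[1])<.15: print(n,c,h,"ang",np.arctan2(h[2],-h[0]),np.hypot(h[0],h[2]))
E
```

```text
t: 6.43
eef_pos: [0.5971, 0.2004, 0.2731]
eef_rot: [0.075, 0.601, 0.789, 0.101]
ft_force: [-3.1, 0.5, 4.7]
grip_width: 0.0125
t: 6.85
eef_pos: [0.5643, 0.191, 0.24]
eef_rot: [0.073, 0.601, 0.79, 0.097]
ft_force: [-4.1, 0.8, 0.4]
grip_width: 0.0122
t 6.85 tcp [0.5643 0.191  0.24  ] F [-4.0731  0.7651  0.4353] w 0.012236565208177506 q [ 0.3335  0.2011 -0.2288  0.8974 -0.0132  1.633 ]
 shift tool mm [-0.4897 -1.0562  3.1132] turn deg [-0.0293 -0.1371  0.0376]
side red [-0.119   0.1284  0.0387] ang 0.3146337415501816 0.12511857605928614
side blue [-0.1624  0.0272  0.1464] ang 0.7337914518992686 0.21865012038474965
top blue [-0.1632 -0.0316  0.1454] ang 0.7279748905235571 0.21855122235301488
```

View pics/side7.png

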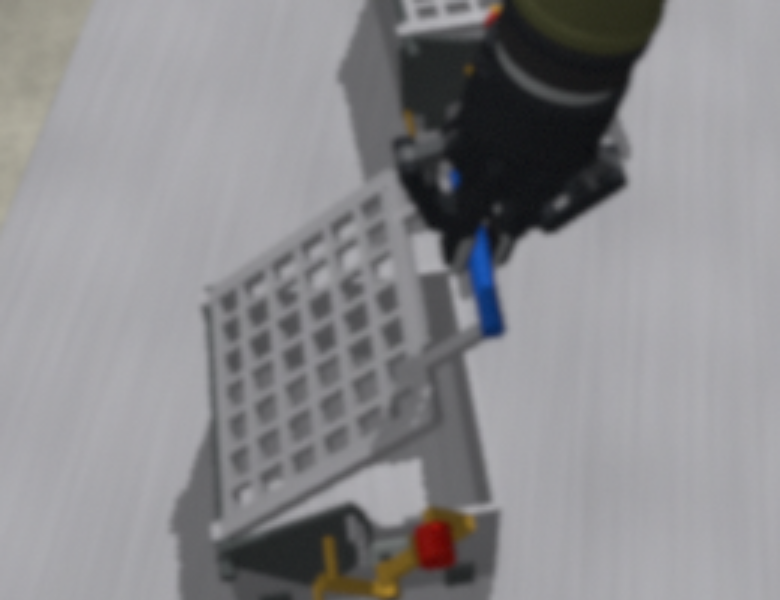

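The guard is at about 0.71 rad, the pawl is still tipped out, and forces are low. Continuing down.

```bash

python3 -m inch '0 -0.0086 0.0064 0 0 0 1; 0 -0.0083 0.0069 0 0 0 1; 0 -0.0079 0.0073 0 0 0 1; 0 -0.0076 0.0076 0 0 0 1; 0 -0.0072 0.008 0 0 0 1'
python3 -m inch '0 -0.0068 0.0084 0 0 0 1; 0 -0.0063 0.0087 0 0 0 1; 0 -0.0059 0.009 0 0 0 1; 0 -0.0054 0.0093 0 0 0 1; 0 0 0 0 0 0 1'
python3 - <<'E'
from bench import arm
from h import *
s=arm.state(); z=want().as_matrix()[:,2]
rel(s,handle(.26)+(.019)*z)
M=np.stack([XH,YH,ZH])
for n in("side","top"):
    d=arm.snapshot(n); np.savez(f"{n}8.npz",**d); cv2.imwrite(f"pics/{n}8.png",cv2.resize(d["image"][150:380,100:360],(780,690))[:600])
    P=cloud(d)
    for c in("red","blue"):
        for b in blobs(d,c):
            h=M@(np.median(P[b],0)-HINGE)
            if abs(h[1])<.15: print(n,c,h,"ang",np.arctan2(h[2],-h[0]),np.hypot(h[0],h[2]))
E
```

```text
t: 7.37
eef_pos: [0.5373, 0.1834, 0.1964]
eef_rot: [0.074, 0.601, 0.79, 0.098]
ft_force: [-4.1, 0.6, 2.1]
grip_width: 0.0126
t: 7.78
eef_pos: [0.5219, 0.1789, 0.1539]
eef_rot: [0.073, 0.601, 0.79, 0.097]
ft_force: [-1.1, -0.1, -1.6]
grip_width: 0.0126
t 7.78 tcp [0.5219 0.1789 0.1539] F [-1.1072 -0.1249 -1.6086] w 0.012608031319475771 q [ 0.3394  0.1884 -0.4844  0.6555 -0.0157  1.6392]
 shift tool mm [-0.1082 -1.4199  1.8005] turn deg [-0.079  -0.0743  0.0128]
side red [-0.0936  0.1284  0.0435] ang 0.43498421006990046 0.10316553228689182
side blue [-0.1952 -0.0102  0.1037] ang 0.488376903957371 0.22105132408811526
side blue [-0.207   0.0276  0.0631] ang 0.29577883922179216 0.2163897857974431
top red [-0.096   0.1209  0.042 ] ang 0.41259250819667803 0.10483946680173044
top blue [-0.2076 -0.0333  0.062 ] ang 0.2904539508490897 0.21664552222168829
```

View pics/side8.png

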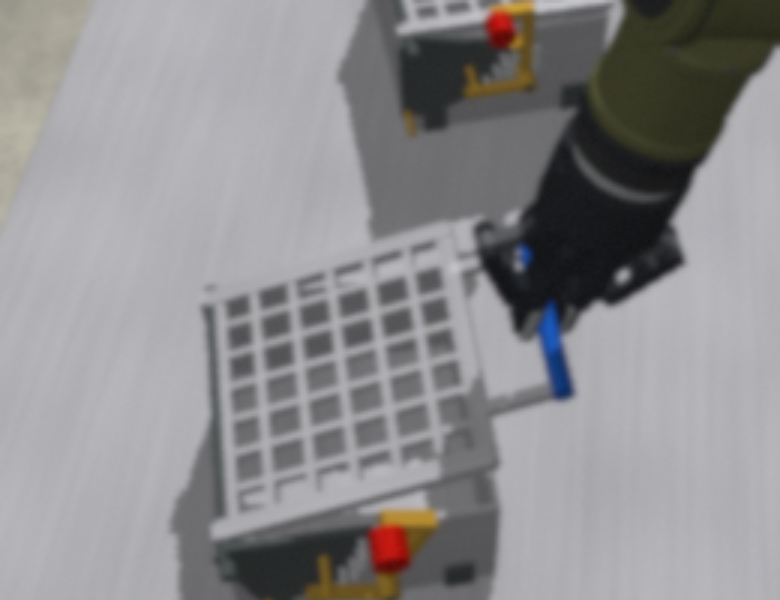

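The guard is at about 0.26 rad and the pawl is being pushed back in. Lowering the rest slowly.

```bash

python3 -m inch '0 -0.0025 0.0047 0 0 0 1; 0 -0.0025 0.0048 0 0 0 1; 0 -0.0023 0.0049 0 0 0 1; 0 -0.0022 0.0049 0 0 0 1; 0 -0.002 0.005 0 0 0 1'
python3 -m inch '0 -0.002 0.005 0 0 0 1; 0 -0.0018 0.0051 0 0 0 1; 0 -0.0017 0.0051 0 0 0 1; 0 -0.0015 0.005 0 0 0 1; 0 0 0 0 0 0 1'
python3 - <<'E'
from bench import arm
from h import *
s=arm.state(); z=want().as_matrix()[:,2]
rel(s,handle(.0)+(.019)*z)
M=np.stack([XH,YH,ZH])
for n in("side","top"):
    d=arm.snapshot(n); np.savez(f"{n}9.npz",**d); cv2.imwrite(f"pics/{n}9.png",cv2.resize(d["image"][150:380,100:360],(780,690))[:600])
    P=cloud(d)
    for c in("red","blue"):
        for b in blobs(d,c):
            h=M@(np.median(P[b],0)-HINGE)
            if abs(h[1])<.15: print(n,c,h,"ang",np.arctan2(h[2],-h[0]),np.hypot(h[0],h[2]))
E
```

```text
t: 8.3
eef_pos: [0.5171, 0.1776, 0.1289]
eef_rot: [0.074, 0.601, 0.79, 0.097]
ft_force: [-3.9, -1.4, -0.4]
grip_width: 0.0123
t: 8.72
eef_pos: [0.5152, 0.1771, 0.1064]
eef_rot: [0.073, 0.601, 0.79, 0.097]
ft_force: [-1.4, -2.0, -2.3]
grip_width: 0.0123
t 8.72 tcp [0.5152 0.1771 0.1064] F [-1.4321 -1.9854 -2.3397] w 0.012290882082221614 q [ 0.3406  0.2264 -0.579   0.5219 -0.0163  1.6404]
 shift tool mm [-0.0892 -3.5534  9.2934] turn deg [-0.0145 -0.0628  0.0079]
side red [-0.0644  0.1288  0.039 ] ang 0.5451522039036969 0.07526304149047411
side blue [-0.2145  0.0266  0.0168] ang 0.07813634805268878 0.2151620115040199
top red [-0.0686  0.1213  0.0373] ang 0.49761735413013597 0.07806606254503931
top blue [-0.2146 -0.0337  0.0156] ang 0.0726155124823505 0.2151328179960002
```

View pics/side9.png

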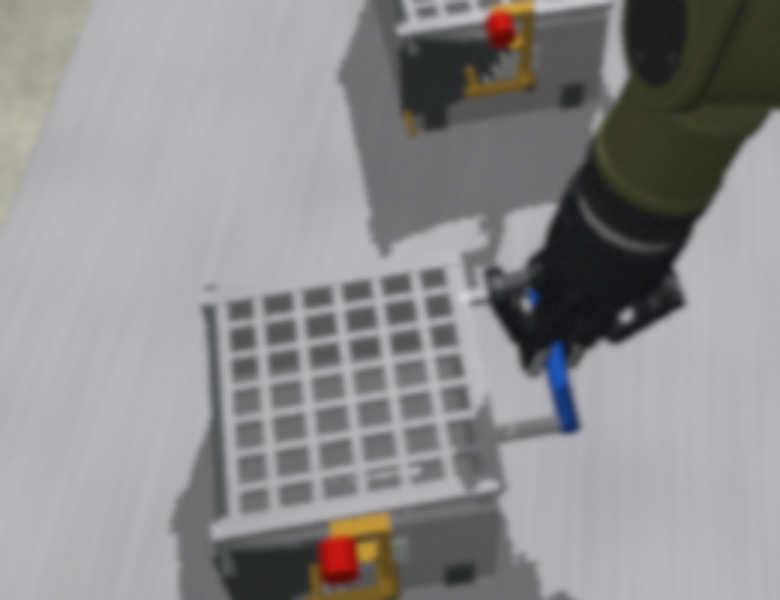

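The red weight is back at its starting position. The bar is about 10 mm above the shut height, going by the other tub's bar top at 0.120 m. Lowering gently with a force check.

```bash

python3 -m inch '0 -0.0006 0.0024 0 0 0 1; 0 -0.0006 0.0024 0 0 0 1; 0 -0.0006 0.0024 0 0 0 1; 0 -0.0004 0.0016 0 0 0 1; 0 0 0 0 0 0 1'
python3 - <<'E'
from bench import arm
from h import *
s=arm.state(); z=want().as_matrix()[:,2]
rel(s,handle(.0)+(.019)*z)
for n in("side","top"):
    d=arm.snapshot(n); P=cloud(d)
    for b in blobs(d,"blue"):
        p=np.median(P[b],0)
        if p[1]>-.5: print(n,p)
E
```

```text
t: 9.23
eef_pos: [0.515, 0.1771, 0.098]
eef_rot: [0.073, 0.601, 0.79, 0.097]
ft_force: [-2.1, -4.0, -2.0]
grip_width: 0.0126
t 9.23 tcp [0.515  0.1771 0.098 ] F [-2.0735 -4.0032 -1.9706] w 0.012626534288409673 q [ 0.3407  0.2361 -0.5926  0.4984 -0.0162  1.6404]
 shift tool mm [-0.1523 -1.3279  1.1387] turn deg [-0.009  -0.0684  0.0121]
side [ 0.4696 -0.2551  0.1217]
side [0.5028 0.2014 0.1236]
top [0.5178 0.1423 0.1224]
top [ 0.4652 -0.2493  0.1205]
```

About 2 mm remains.

```bash

python3 -m inch '0 -0.0004 0.0012 0 0 0 1; 0 -0.0004 0.0012 0 0 0 1; 0 0 0 0 0 0 1; 0 0 0 0 0 0 1; 0 0 0 0 0 0 1'
python3 - <<'E'
from bench import arm
from h import *
s=arm.state(); z=want().as_matrix()[:,2]
rel(s,handle(.0)+(.019)*z)
for n in("side","top"):
    d=arm.snapshot(n); P=cloud(d)
    for b in blobs(d,"blue"):
        p=np.median(P[b],0)
        if p[1]>-.5: print(n,p)
E
```

```text
t: 9.75
eef_pos: [0.515, 0.1771, 0.0958]
eef_rot: [0.073, 0.601, 0.79, 0.097]
ft_force: [-0.3, -5.0, -2.0]
grip_width: 0.0123
t 9.75 tcp [0.515  0.1771 0.0958] F [-0.3038 -5.0408 -2.0123] w 0.012286495924156404 q [ 0.3407  0.2386 -0.5963  0.4919 -0.0162  1.6405]
 shift tool mm [-0.1308 -0.8134 -0.9531] turn deg [ 0.0131 -0.0688  0.0066]
side [ 0.4695 -0.2552  0.1218]
side [0.503  0.2017 0.1215]
top [0.5182 0.1426 0.1201]
top [ 0.4651 -0.2498  0.1203]
```

The bar heights now match the shut guard's within 0.3 mm. Releasing to a limited opening and backing off along the tool.

```bash

python3 -m inch '0 0 0 0 0 0 0.5; 0 0 0 0 0 0 0.25; 0 0 0 0 0 0 0.25; 0 0 0 0 0 0 0.25; 0 0 0 0 0 0 0.25'
python3 -m inch '0 0 -0.006 0 0 0 0.25; 0 0 -0.01 0 0 0 0.25; 0 0 -0.01 0 0 0 0.25; 0 0 -0.01 0 0 0 0.25; 0 0 -0.01 0 0 0 0.25'
python3 - <<'E'
from bench import arm
from h import *
s=arm.state(); rel(s,handle(.0))
for n in("side","top"):
    d=arm.snapshot(n); P=cloud(d)
    for b in blobs(d,"blue"):
        p=np.median(P[b],0)
        if p[1]>-.5: print(n,p)
    cv2.imwrite(f"pics/{n}10.png",d["image"])
E
```

```text
t: 10.27
eef_pos: [0.5154, 0.178, 0.0963]
eef_rot: [0.073, 0.601, 0.79, 0.098]
ft_force: [0.6, 0.1, -0.3]
grip_width: 0.0323
t: 10.68
eef_pos: [0.504, 0.1744, 0.1414]
eef_rot: [0.073, 0.601, 0.79, 0.098]
ft_force: [-0.7, 0.2, -0.5]
grip_width: 0.0322
t 10.68 tcp [0.504  0.1744 0.1414] F [-0.6982  0.2333 -0.513 ] w 0.03222242384973126 q [ 0.3427  0.1697 -0.5468  0.61   -0.0157  1.642 ]
 shift tool mm [-0.5811 -0.8705 26.9627] turn deg [ 0.0256 -0.1265  0.0249]
side [ 0.4688 -0.2502  0.1218]
side [0.5042 0.2026 0.1213]
top [0.5162 0.1502 0.1199]
top [ 0.4638 -0.2496  0.1204]
```

View pics/side10.png

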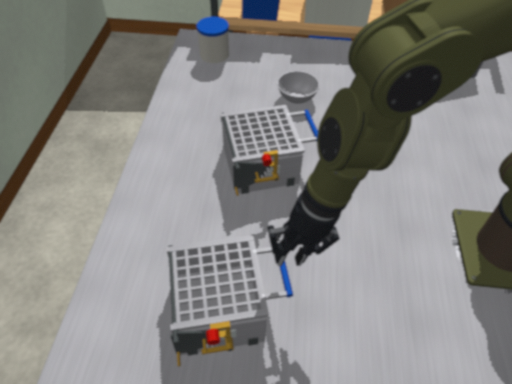

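The guard is shut and level (handle at (285,275)), the red weight is in at (213,336), and the fingers are clear. Retreating further, then a final check.

```bash

python3 -m inch '0 0 -0.02 0 0 0 0.25; 0 0 -0.03 0 0 0 0.25; 0 0 -0.03 0 0 0 0.25; 0 0 -0.02 0 0 0 0.25; 0 0 0 0 0 0 0.25'
python3 -m inch '0 0 0 0 0 0 0.25; 0 0 0 0 0 0 0.25; 0 0 0 0 0 0 0.25; 0 0 0 0 0 0 0.25; 0 0 0 0 0 0 0.25'
python3 - <<'E'
from bench import arm
from h import *
M=np.stack([XH,YH,ZH]); rel(arm.state(),handle(.0))
for n in("side","top"):
    d=arm.snapshot(n); P=cloud(d)
    for c in("blue","red"):
      for b in blobs(d,c):
        p=np.median(P[b],0)
        if p[1]>-.5: print(n,c,p,M@(p-HINGE))
    cv2.imwrite(f"pics/{n}11.png",d["image"])
E
```

```text
t: 11.2
eef_pos: [0.4829, 0.1685, 0.2422]
eef_rot: [0.075, 0.601, 0.789, 0.101]
ft_force: [0.3, -0.4, -1.0]
grip_width: 0.0322
t: 11.62
eef_pos: [0.4802, 0.1675, 0.2361]
eef_rot: [0.072, 0.601, 0.79, 0.096]
ft_force: [1.0, 0.6, -0.1]
grip_width: 0.0317
t 11.62 tcp [0.4802 0.1675 0.2361] F [ 0.9651  0.561  -0.1131] w 0.03166743470534425 q [ 0.3461  0.0554 -0.4126  0.8615 -0.0169  1.6456]
 shift tool mm [ -0.2989   0.575  124.8388] turn deg [-0.1429 -0.0949  0.0188]
side blue [ 0.466  -0.2446  0.1216] [-0.3686 -0.3934  0.0066]
side blue [0.509  0.1837 0.1214] [-0.2134  0.0081  0.0064]
side red [ 0.5668 -0.0776  0.1526] [-0.2271 -0.2592  0.0376]
side red [0.6207 0.3395 0.154 ] [-0.0643  0.1287  0.039 ]
top blue [0.5124 0.1622 0.1199] [-0.2158 -0.0135  0.0049]
top blue [ 0.4651 -0.2498  0.1206] [-0.3708 -0.3981  0.0056]
top red [0.6185 0.3309 0.1523] [-0.0687  0.1209  0.0373]
top red [ 0.5659 -0.0866  0.1534] [-0.2303 -0.2676  0.0384]
```

View pics/side11.png

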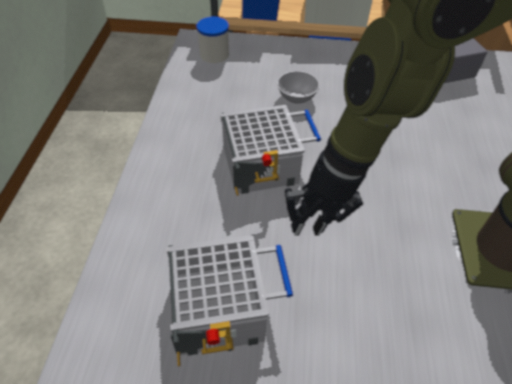

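The guard is shut, the pawl leans in at (213,336), and the gripper is well clear.

```bash
python3 -c "
from bench import arm
print(arm.finish_job())"
```

```text
the job is handed in; nothing more can be done
None
```

The propped guard is shut and released, and I handed the job in at about 11.7 s. `finish_job` gives no verdict.

- **Lift:** I gripped the blue bar at 40 N and lifted the guard from the 0.52 rad notch to about 1.16 rad. That is a little under the suggested 1.2, but the pawl had clearly tipped out: its red weight had swung 55 mm towards the handle side.
- **Lowering:** I brought the guard down in the grip at about 0.6 rad/s or slower, then opened the fingers and backed off about 140 mm.
- **Final checks:** The bar's top is level with the other tub's shut guard, within about 1 mm in both views. The red weight is back where it started, within 1 mm. The last force reading was about 1 N, close to noise. The highest I read was about 12 N, taken at the end of each move.

No check failed or disagreed. I judged the pawl and guard angles from the camera images; they were not read directly.

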